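# Index the dowel-drilling jig to its second hole

### The arm

A 6-joint arm with a two-finger parallel gripper is mounted at the origin on the work surface; the furniture and walls round the work are solid. World frame = base frame: x ahead of the robot, y to its left, z up, the work surface at z = 0. Lengths are in m, angles in rad, forces in N, time in s.
With the tool pointing down it reaches from about 0.225 to 0.725 m from the base axis. Payload 3.1 kg.
Tool frame: the origin (TCP) lies midway between the tips of the shut fingers; the grasp point (between the pads) lies 19 mm behind it; z points along the fingers, y is the line along which they close (so a half turn about z gives the same grasp; the last joint's range is limited). The gripper opens to 85 mm and grips with 20 to 120 N. Pads are 22 mm wide; open, the fingers measure 114 mm over their backs; the gripper's body (76 mm by 85 mm) begins 54 mm behind the grasp point. The pads swing forward as they close: fully open they stand 13 mm farther back than shut.
Start: joints at [1.029, 0.048, 0.099, 1.622, 0, 1.443], TCP at [0.211, 0.481, 0.231] pointing down, gripper open.
Joint ranges: [-2.91, 2.91], [-0.99, 1.94], [-1.21, 1.42], [-2.12, 2.29], [-1.49, 1.47], [-3.14, 3.14]. Speed limits (rad/s): [2.79, 2.79, 3.14, 3.14, 3.14, 3.14].

### API

Orientations are given as a unit quaternion [w, x, y, z].
In Python, from station import r gives the robot as it stands.
- The arm moves only by the tool jog_arm, called after "Call:" as a command line: name --argument value ..., lists and objects as JSON in quotes. Schema: {"type":"object","properties":{"plan":{"type":"object","properties":{"motion":{"type":"array","items":{"type":"array","items":{"type":"number"},"minItems":6,"maxItems":6},"minItems":1,"maxItems":8}},"additionalProperties":false,"required":["motion"]},"aperture":{"type":"number"},"grip_force":{"type":"number"},"only":{"type":"string"},"quiet":{"type":"boolean"},"lines":{"type":"string"}},"required":["plan"],"additionalProperties":false}. plan is an object whose key "motion" holds a list of rows, 1 to 8 of them, each of 6 numbers: dx, dy, dz in shares of 1 m (1.0 is 1 m), then a rotation vector rx, ry, rz in shares of pi/2 rad (1.0 is pi/2 rad); each row is the pose to reach, as a shift and turn from the pose commanded when the call began, along the tool's axes at that moment; what a row does not reach only later rows make up. A row lasts 1/8 s, in which the tool goes at most 0.0625 m and 0.188 rad, less where a joint would pass 70% of its speed; a pose out of reach is approached as far as the arm can. aperture is the opening from 0.0 (shut) to 1.0 (fully open), set as the call begins (left out keeps the last). The fingers move at their own pace and stop on an object; grip_force is the grip in N (left out, the last holds). Time passes only in rows, so rows that do not move let the fingers close. The tool returns the time, the measured TCP pose, the force, the opening and the grip force at its end. only (a regular expression) keeps the lines of the reply that match it, lines (a string "A,B") keeps lines A to B, and quiet returns only ok. Input that does not fit is refused with a message, and nothing moves.
- r.state(): the state, without advancing time (a new reading comes with each control period).
- r.capture(name): name is "side" or "top"; returns a dict with "color" (420x560x3 uint8, red, green, blue), "intrinsics" (3x3 intrinsics, pixels), "extrinsics" (4x4, takes a point from camera to world coordinates). Camera axes: x right, y down, z forward; pixel columns grow to the right and rows downward; lengths in m; the calibration is good to about 2 mm. A picture is of the moment at which its call begins. There is no depth.
- r.close_job(): hands the job in; it is judged then, once.
Trained networks look in a picture, given as the dict that the camera call returned (one of the last four; its "shot" number tells which), for a name from the list of things; names that differ only in an ending like _2 or _b are one class to them, and where a whole thing is asked for, a point or a joint stands for the part that bears it (a point fixed in the world has none). Each returns a list of dicts, best first, with "p" (0 to 1); they miss things now and then, are a little off and sometimes report something else, mostly with a low value. They report only what shows in the picture. A call takes as long as a camera call. They do not tell look-alikes from the thing itself.
- r.find_in(query, picture): "centre" ([x, y, z] in m, in world coordinates, good to about 4 mm: the middle of the surface that is visible of it).
- r.pinpoint(query, picture): "centre" ([x, y, z] in m, in world coordinates, good to about 4 mm: a listed point, or the origin of a listed thing).
The state is a dict: "clock": time; "joint_positions": joint angles; "joint_vel": joint speeds; "effort": joint torques, N m; "ee_pos": TCP position; "tool_rot": TCP orientation; "contact_force": force on the tool from outside, world axes, zero at the start; "wrist_torque": the same for the moment, N m; "finger_gap": opening from 0.0 (shut) to 1.0 (fully open); "finger_force": force on a finger pad.
Only numpy, scipy, OpenCV 4.12 (cv2) and the standard library are available. Lean on these libraries where they do the work, as an engineer would, in place of code of your own. Each camera call takes 0.05 s, during which the arm holds its last target. There are 200 camera calls.

### The job

Set the dowel jig up for drilling the second hole. The board has crept back: push it along its channel with the fingertips until its end is fully home against the jig's end stop. Hold the spring index button down while you push the drill guide by its upright tab out of its first station, and push it on to the second station, where the button springs fully up again and locks it. Only press and push: pick nothing up, and leave the other things on the bench alone.

Things in the scene. Friction and masses are not known exactly. Their poses are not given: they have to be found in the camera images.
- jig: Jig fixed to the bench; plywood base 142x180x12 mm. Origin on the bench top; jig x runs across the channel from lip to rail, y along it to the end stop, z up. In mm: rail (fence, carries the guide) x -11..29, y -62..80, top z 40; wooden lip x -69..-59, y -50..62, top z 22. The 48 mm channel between is centred on x -35, open at its -y end. Stop block y 60..74, top z 34.
- stop_face (a point): Centre of the end stop's face, at jig x -35, y 60, z 21.5 mm; axes as the jig. The board is home when its far end touches this face.
- board: Loose wooden board in the channel, 45 (x) x 120 (y, along the channel) x 19 mm, 50 to 95 g. Origin at the centre of its underside, z 12 mm; top z 31. It starts 20 to 45 mm short of the stop; push its near (-y) end towards jig +y. Home, its origin is 60 mm before the stop face (near end at jig y -60).
- drill_guide (a joint): Slide of the aluminium drill guide along jig +y, m: 0 first station, 0.032 second, hard end at 0.033. Drag about 2 to 4 N; stays where left. Its 6 mm plate lies on the rail (z 40..46 mm); at the first station the plate spans jig y -56..41, and its arm with the steel bushing (top z 52 mm) hangs over the board at y -38..6.
- tab_face (a point): Point on the face (looking to jig -y) of the guide's upright push tab, mid width, z 68 mm. The tab is 34 mm wide (jig x), 6 mm thick, z 46 to 78 mm, with a sloping brace behind it; it moves with the guide. At the first station the face is 19 mm in jig +y from the button's axis, 2 mm clear of the button's rim.
- index_button (a joint): Travel of the spring button, m: 0 up, 0.009 fully down (hard stop). Spring 3 N at first, 7 N fully down. Up, its collar locks the guide (2 mm play); the guide is free only with the button over 6 mm down. Once the guide has moved 4 mm with the button down, its plate keeps the button down by itself, until it springs up in the hole of the second station.
- button_top (a point): Centre of the top of the round black mushroom button, 34 mm across, 7 mm thick: z 63 mm up, 54 mm fully down. It stands at jig x 9, y -10 mm and does not move along the jig. A fingertip pressing on it close to the tab can push the tab along with its flank, sliding off the button on the way.
- glue_bottle: Bystander: small dropper bottle, 27 mm across, 55 mm tall, standing behind the jig. Origin at its foot.
- tape: Bystander: pocket tape measure, 42 x 81 x 66 mm, standing behind the jig. Origin under its centre.
- spare_block: Bystander: wooden offcut, 60 x 90 x 22 mm, lying in front of the jig. Origin under its centre.
Things that resemble listed ones, but are neither listed nor needed, are in the scene too. What is shaped like the jig but green is not meant.

How it is judged:
By the outcome, as a careful person would: the job done as asked, in the order asked, and still so for the second after the job is handed in, with the robot touching nothing.
It also fails if it takes over 40 s, if anything falls off the work surface, if the arm or the gripper's body presses on something with over 40 N, if the wrist force passes 120 N, or if a joint passes its speed limit or range.

## Working session

There is one attempt and no reset: what is moved stays moved. The work goes in short steps, Python scripts to look and compute and a tool call to move; the robot and the scene stay as the last step left them, time stands still between calls to the robot, and variables do not carry over. Pictures are saved under pics/ and viewed, at most 10 in all, crops included, and the job is handed in when it is done.

```bash
mkdir -p pics; ls
```

Run:
```python
from station import r
import cv2,numpy as np
for n in("top","side"):
    p=r.capture(n); cv2.imwrite(f"pics/{n}0.png",p["color"][:,:,::-1])
    print(n,p["intrinsics"][0],np.round(p["extrinsics"],3).tolist())
    for q in("jig","stop_face","board","tab_face","button_top"):
        print(q,[(np.round(d["centre"],4).tolist(),round(d["p"],2)) for d in r.pinpoint(q,p)[:3]])
s=r.state();print(s)
```

```text
pics
top [379.5637328    0.         281.72607455] [[-0.017, -0.982, 0.188, 0.402], [-1.0, 0.015, -0.011, 0.043], [0.008, -0.189, -0.982, 0.916], [0.0, 0.0, 0.0, 1.0]]
jig [([0.5606, 0.0667, 0.0001], 0.91), ([0.3571, -0.1387, -0.0003], 0.65)]
stop_face [([0.3443, -0.0693, 0.0218], 0.88), ([0.5404, 0.1371, 0.022], 0.86)]
board [([0.5196, 0.0439, 0.0125], 0.75), ([0.4423, 0.1766, 0.0012], 0.68)]
tab_face [([0.575, 0.0719, 0.0686], 0.73), ([0.3665, -0.1302, 0.0681], 0.62), ([0.6869, -0.028, 0.0002], 0.62)]
button_top [([0.366, -0.1481, 0.0624], 0.72), ([0.5626, 0.0589, 0.0604], 0.52)]
side [470.90599367   0.         281.43407216] [[0.949, -0.183, 0.256, 0.337], [-0.315, -0.556, 0.769, -0.642], [0.001, -0.811, -0.585, 0.617], [0.0, 0.0, 0.0, 1.0]]
jig [([0.3574, -0.1412, 0.0026], 0.63), ([0.5434, 0.1356, 0.0219], 0.3)]
stop_face [([0.5462, 0.1364, 0.0247], 0.92), ([0.3395, -0.0734, 0.0195], 0.7)]
board [([0.522, 0.0455, 0.0084], 0.97)]
tab_face [([0.3707, -0.1286, 0.0659], 0.93), ([0.5721, 0.071, 0.0671], 0.58), ([0.6884, -0.0278, 0.0029], 0.17)]
button_top [([0.3629, -0.1492, 0.0594], 0.64), ([0.5695, 0.0504, 0.0647], 0.46)]
{'clock': 0.6, 'joint_positions': array([1.02917364e+00, 4.79862278e-02, 9.91826586e-02, 1.62198541e+00,
       1.23857493e-05, 1.44302728e+00]), 'joint_vel': array([-0.00073237, -0.0009427 ,  0.00130966, -0.00082635, -0.00111341,
        0.00057176]), 'effort': array([-1.09011453e-03, -3.38364458e+01,  3.19935215e+01,  1.19566408e-03,
       -1.88828699e-04,  5.33717284e-06]), 'ee_pos': array([0.21111313, 0.48067522, 0.23131002]), 'tool_rot': array([-4.64168090e-06,  2.05453257e-01,  9.78666930e-01,  5.50641987e-06]), 'contact_force': array([0.00999711, 0.71416165, 0.07306906]), 'wrist_torque': array([ 0.09993005,  0.02742593, -0.02709726]), 'finger_force': 0.0, 'finger_gap': 1.0018095694739593}
```

View pics/top0.png

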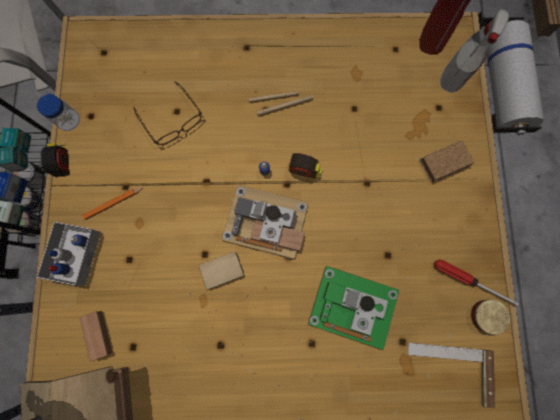

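View pics/side0.png

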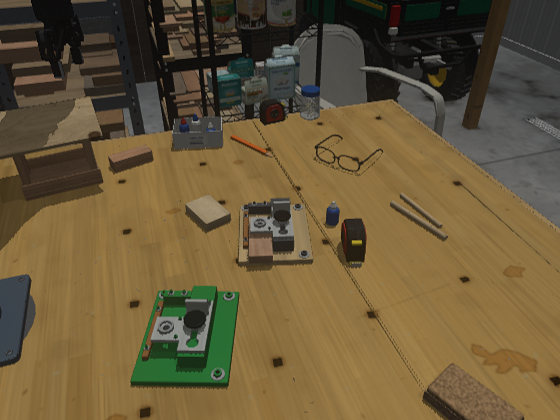

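The wooden jig is at top (265,222) and side (275,228). Its board sticks out towards world -y, and the green decoy is at top (355,308). Next I'll fit the jig pose from several shots and check it with an overlay.

Create h.py:
```python
import numpy as np,cv2
from station import r
def proj(p,P):
    P=np.atleast_2d(P); E=np.linalg.inv(p["extrinsics"]); c=P@E[:3,:3].T+E[:3,3]
    q=c@np.array(p["intrinsics"]).T; return q[:,:2]/q[:,2:]
def w(pose,J):  # jig mm -> world m
    x,y,a=pose; J=np.atleast_2d(J)/1000.; c,s=np.cos(a),np.sin(a)
    return np.c_[x+c*J[:,0]-s*J[:,1],y+s*J[:,0]+c*J[:,1],J[:,2]]
def box(x0,x1,y0,y1,z): return [[x0,y0,z],[x1,y0,z],[x1,y1,z],[x0,y1,z]]
def overlay(pose,b,g,name):
    ims=[]
    for n in("top","side"):
        p=r.capture(n); S=5; o=proj(p,w(pose,[[-15,0,25]]))[0]-[40,52]; o=np.round(o)
        im=p["color"][int(o[1]):int(o[1])+105,int(o[0]):int(o[0])+80,::-1]
        im=cv2.resize(im,None,fx=S,fy=S,interpolation=cv2.INTER_CUBIC)
        for B,c in((box(-11,29,-62,80,40),(0,255,0)),(box(-69,-59,-50,62,22),(255,255,0)),(box(-57.5,-12.5,b-60,b+60,31),(0,0,255)),(box(-8,26,g+9,g+15,78),(255,0,255)),(box(-8,26,g-56,g+41,46),(255,0,0))):
            cv2.polylines(im,[np.int32((proj(p,w(pose,B))-o+.5)*S)],True,c,1)
        ims.append(im)
    cv2.imwrite(name,np.hstack(ims))
```

Run:
```python
from h import *
from scipy.optimize import least_squares
ref={"jig":(0,0,0),"stop_face":(-35,60,21.5),"tab_face":(9,9,68),"button_top":(9,-10,63)}
A=[];B=[];W=[];bd=[]
for k in range(5):
  for n in("top","side"):
    p=r.capture(n)
    for q,j in ref.items():
        for d in r.pinpoint(q,p):
            c=np.array(d["centre"])
            if c[0]>.5 and c[0]<.62 and abs(c[2]-j[2]/1000)<.012 and d["p"]>.4: A.append(j);B.append(c);W.append(q)
    bd+=[d["centre"] for d in r.pinpoint("board",p) if d["centre"][0]>.5]
A=np.array(A);B=np.array(B)
f=least_squares(lambda v:((w(v,A)-B)[:,:2]*1000).ravel(),[.56,.067,-.28],loss="soft_l1",x_scale=[.01,.01,.1])
print(f.x,len(A)); R=(w(f.x,A)-B)*1000
for q in ref: print(q,R[[i for i,s in enumerate(W) if s==q]].mean(0).round(1))
b=np.median(bd,0);x,y,a=f.x;d=b[:2]-[x,y]
by=1000*(-np.sin(a)*d[0]+np.cos(a)*d[1]);print("board",b,1000*(np.cos(a)*d[0]+np.sin(a)*d[1]),by)
overlay(f.x,by,0,"pics/ov1.png")
```

```text
[ 0.56193911  0.06680432 -0.2886257 ] 39
jig [0.2 0.1 0.4]
stop_face [ 1.8 -1.2  0.1]
tab_face [0.3 3.6 0.6]
button_top [-0.9 -0.1 -0.6]
board [0.5199 0.0423 0.0116] -33.32541336162676 -35.4565264389477
```

View pics/ov1.png

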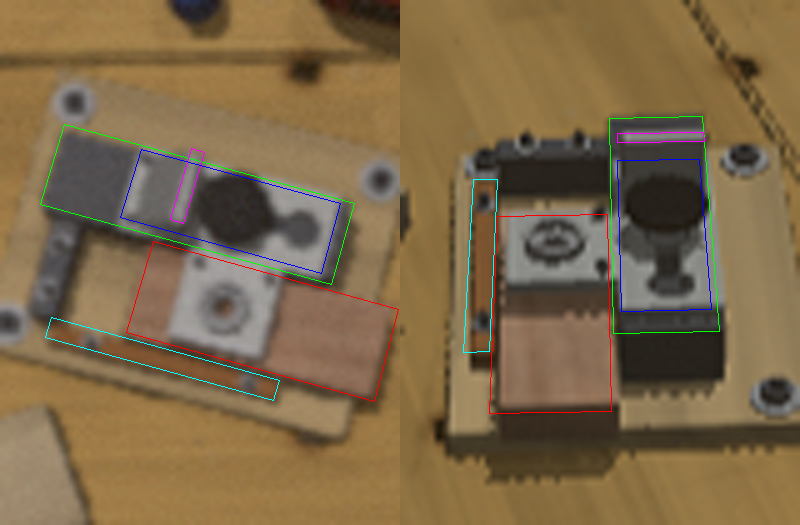

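The overlay fits to within about 1–2 mm (the board is the red box). The jig is at about (0.562, 0.066), yaw -0.288, and the board is about 35 mm short. I'll work out the approach with the fingers shut and tool x along jig +y.

Add to h.py:
```python
from scipy.spatial.transform import Rotation as Ro
POSE=(.562,.066,-.288)
def goal(J,pose=POSE):
    """shift+rotvec in tool axes to put TCP at jig mm J, tool x along jig +y, z down"""
    s=r.state(); q=s["tool_rot"]; R=Ro.from_quat([q[1],q[2],q[3],q[0]])
    a=pose[2]; jx=np.array([np.cos(a),np.sin(a),0]); jy=np.array([-jx[1],jx[0],0])
    T=Ro.from_matrix(np.c_[jy,jx,[0,0,-1]])
    t=w(pose,[J])[0]
    return np.round(np.r_[R.inv().apply(t-s["ee_pos"]),(R.inv()*T).as_rotvec()],4)
def where(pose=POSE):
    s=r.state();d=s["ee_pos"]-[pose[0],pose[1],0];a=pose[2]
    return np.round(1000*np.array([np.cos(a)*d[0]+np.sin(a)*d[1],-np.sin(a)*d[0]+np.cos(a)*d[1],d[2]]),1),s["contact_force"].round(1),s["clock"]
```

```bash
python3 -c "
from h import *
print(goal([-35,-117,150]),goal([-35,-117,20]),where())"
```

```text
[-4.680e-01 -3.590e-01  8.130e-02 -1.000e-04  0.000e+00  1.445e+00] [-4.680e-01 -3.590e-01  2.113e-01 -1.000e-04  0.000e+00  1.445e+00] (array([-454.2,  297.9,  231.3]), array([0. , 0.4, 0.9]), 3.7)
```

Careful with the scale: turns go in shares of pi/2 rad. That gives: 1.2 rad / 1.5708 = 0.7639.

Call:
jog_arm --plan '{"motion":[[-0.045,-0.035,0,0,0,0.0955],[-0.09,-0.07,0,0,0,0.191],[-0.135,-0.105,0,0,0,0.2865],[-0.18,-0.14,0,0,0,0.382],[-0.225,-0.175,0,0,0,0.4775],[-0.27,-0.21,0,0,0,0.573],[-0.315,-0.245,0,0,0,0.6685],[-0.36,-0.28,0,0,0,0.7639]]}' --aperture 0.0 --grip_force 40

```text
clock: 4.7
ee_pos: [0.4289, 0.0778, 0.2316]
tool_rot: [0.0, 0.724, 0.69, 0.001]
contact_force: [0.7, 1.4, 0.8]
finger_gap: 0.0
finger_force: 0.0
```

```bash
python3 -c "
from h import *
print(goal([-35,-117,100]),goal([-35,-117,20]),where())"
```

```text
[-0.1108  0.0716  0.1317  0.0012 -0.0005  0.2399] [-0.1108  0.0715  0.2117  0.0012 -0.0005  0.2399] (array([-131. ,  -26.5,  231.6]), array([0.7, 1.4, 0.8]), 4.7)
```

In the tool's units: 0.24 rad / 1.5708 = 0.1528.

Call:
jog_arm --plan '{"motion":[[-0.04,0.025,0.03,0,0,0.0764],[-0.08,0.05,0.06,0,0,0.1528],[-0.111,0.0716,0.09,0,0,0.1528],[-0.111,0.0716,0.14,0,0,0.1528],[-0.111,0.0716,0.19,0,0,0.1528],[-0.111,0.0716,0.211,0,0,0.1528],[-0.111,0.0716,0.211,0,0,0.1528]]}'

```text
clock: 5.58
ee_pos: [0.4925, -0.034, 0.0179]
tool_rot: [-0.002, 0.8, 0.6, -0.002]
contact_force: [0.0, 0.6, -0.9]
finger_gap: 0.002
finger_force: 0.0
```

```bash
python3 -c "
from h import *
print(goal([-35,-71,20]),where())"
```

```text
[ 0.0446  0.0035 -0.0022 -0.0055  0.0005  0.0049] (array([ -38.3, -115.6,   17.9]), array([ 0. ,  0.6, -0.9]), 5.575)
```

Call:
jog_arm --plan '{"motion":[[0.006,0.003,-0.002,0,0,0],[0.012,0.003,-0.002,0,0,0],[0.018,0.003,-0.002,0,0,0],[0.024,0.003,-0.002,0,0,0],[0.03,0.003,-0.002,0,0,0],[0.036,0.003,-0.002,0,0,0],[0.04,0.003,-0.002,0,0,0],[0.042,0.003,-0.002,0,0,0]]}'

```text
clock: 6.58
ee_pos: [0.5096, 0.0053, 0.0223]
tool_rot: [0.0, 0.8, 0.6, -0.0]
contact_force: [-0.0, -1.1, 1.1]
finger_gap: 0.0
finger_force: 0.5
```

```bash
python3 -c "
from h import *
print(goal([-35,-71,20]),where())"
```

```text
[ 0.0021 -0.002   0.0023  0.      0.0002  0.0052] (array([-33. , -73.1,  22.3]), array([-0. , -1.1,  1.1]), 6.575)
```

Call:
jog_arm --plan '{"motion":[[0.001,-0.001,0.001,0,0,0],[0.002,-0.001,0.001,0,0,0],[0.003,-0.001,0.001,0,0,0]]}'

```text
clock: 6.95
ee_pos: [0.509, 0.0076, 0.0211]
tool_rot: [0.0, 0.8, 0.6, -0.001]
contact_force: [-0.5, -3.6, 0.5]
finger_gap: 0.002
finger_force: 1.8
```

```bash
python3 -c "
from h import *
print(goal([-35,-71,20]),where())"
```

```text
[ 0.0001 -0.0008  0.0011 -0.0003  0.0017  0.0046] (array([-34.2, -71. ,  21.1]), array([-0.5, -3.6,  0.5]), 6.95)
```

Call:
jog_arm --plan '{"motion":[[0.001,0,0,0,0,0],[0.002,0,0,0,0,0],[0.003,0,0,0,0,0],[0.003,0,0,0,0,0]]}'

```text
clock: 7.45
ee_pos: [0.5098, 0.0076, 0.0212]
tool_rot: [0.003, 0.8, 0.599, -0.003]
contact_force: [-1.1, -9.3, 0.3]
finger_gap: 0.005
finger_force: 4.8
```

```bash
python3 -c "
from h import *
print(where())
overlay(POSE,0,0,'pics/ov2.png')"
```

```text
(array([-33.5, -70.8,  21.2]), array([-1.1, -9.3,  0.3]), 7.45)
```

View pics/ov2.png

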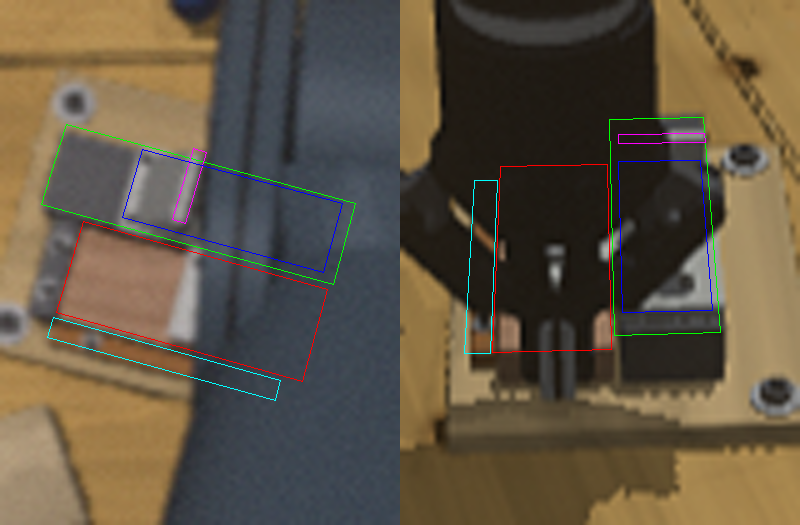

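The board is home: its end sits against the stop block in the top view, the tip is at y -71 as predicted, and the force climbs to 9 N with no further motion. Now I'll back off and move above the button.

Call:
jog_arm --plan '{"motion":[[-0.012,0,0,0,0,0],[-0.015,0,-0.02,0,0,0],[-0.015,0,-0.06,0,0,0],[-0.015,0,-0.085,0,0,0],[0.02,0.02,-0.085,0,0,0],[0.055,0.042,-0.085,0,0,0],[0.055,0.042,-0.085,0,0,0],[0.055,0.042,-0.085,0,0,0]]}'

```text
clock: 8.55
ee_pos: [0.5652, 0.0523, 0.1059]
tool_rot: [-0.001, 0.8, 0.6, -0.0]
contact_force: [0.2, 1.2, -0.2]
finger_gap: -0.002
finger_force: 0.0
```

```bash
python3 -c "
from h import *
print(goal([9,-6,70]),goal([9,-6,54]),where())"
```

```text
[ 0.0062  0.0021  0.0359 -0.0016 -0.0003  0.0054] [ 0.0062  0.0022  0.0519 -0.0016 -0.0003  0.0054] (array([  7. , -12.2, 105.9]), array([ 0.2,  1.2, -0.2]), 8.55)
```

In the tool's units: 0.005 rad / 1.5708 = 0.0032.

Call:
jog_arm --plan '{"motion":[[0.006,0.002,0,0,0,0.0032],[0.006,0.002,0.018,0,0,0.0032],[0.006,0.002,0.034,0,0,0.0032],[0.006,0.002,0.042,0,0,0.0032],[0.006,0.002,0.048,0,0,0.0032],[0.006,0.002,0.052,0,0,0.0032],[0.006,0.002,0.054,0,0,0.0032],[0.006,0.002,0.054,0,0,0.0032]]}'

```text
clock: 9.55
ee_pos: [0.5687, 0.0574, 0.054]
tool_rot: [-0.0, 0.801, 0.598, -0.001]
contact_force: [-6.3, 0.4, 8.6]
finger_gap: 0.002
finger_force: 4.5
```

```bash
python3 -c "
from h import *
print(goal([9,-6,54]),where())"
```

```text
[ 0.0004  0.0001  0.     -0.0009  0.0006  0.0001] (array([ 8.9, -6.4, 54. ]), array([-6.3,  0.4,  8.6]), 9.55)
```

Call:
jog_arm --plan '{"motion":[[0,0,0.001,0,0,0],[0,0,0.002,0,0,0],[0,0,0.002,0,0,0]]}'

```text
clock: 9.93
ee_pos: [0.5688, 0.0573, 0.0539]
tool_rot: [0.0, 0.801, 0.598, -0.0]
contact_force: [-9.6, -0.2, 17.0]
finger_gap: 0.003
finger_force: 8.0
```

Run:
```python
from h import *
print(where())
p=r.capture("side");o=np.int32(proj(p,w(POSE,[[0,0,40]]))[0])
cv2.imwrite("pics/s3.png",cv2.resize(p["color"][o[1]-70:o[1]+50,o[0]-70:o[0]+70,::-1],None,fx=5,fy=5,interpolation=cv2.INTER_CUBIC))
```

```text
(array([ 8.9, -6.4, 53.9]), array([-9.6, -0.2, 17. ]), 9.925)
```

View pics/s3.png

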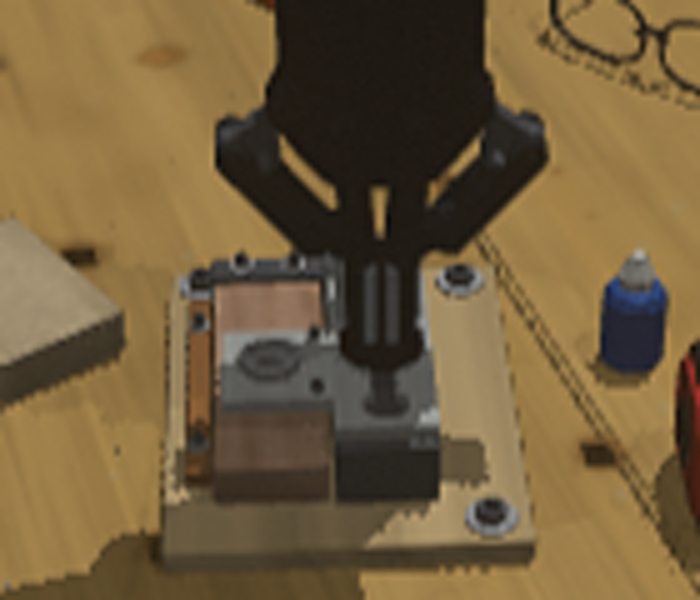

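The button is on its hard stop (z 53.9 mm, 17 N) and the fingertip stands centred on it at side-crop pixel (380,350). Now I'll push the tab along.

Call:
jog_arm --plan '{"motion":[[0.003,0,0,0,0,0],[0.006,0,0,0,0,0],[0.009,0,0,0,0,0],[0.012,0,0,0,0,0],[0.015,0,-0.001,0,0,0],[0.018,0,-0.002,0,0,0],[0.021,0,-0.003,0,0,0],[0.024,0,-0.004,0,0,0]]}'

```text
clock: 10.98
ee_pos: [0.5779, 0.0787, 0.0556]
tool_rot: [0.002, 0.802, 0.598, 0.0]
contact_force: [1.0, -5.4, 0.9]
finger_gap: -0.004
finger_force: 2.4
```

```bash
python3 -c "
from h import *
print(goal([9,30,55]),where())"
```

```text
[ 0.0133 -0.0027  0.0006  0.0044  0.0024 -0.0013] (array([11.7, 16.7, 55.6]), array([ 1. , -5.4,  0.9]), 10.975)
```

Call:
jog_arm --plan '{"motion":[[0.003,-0.001,0,0,0,0],[0.006,-0.002,0,0,0,0],[0.009,-0.002,0,0,0,0],[0.011,-0.002,0,0,0,0],[0.012,-0.002,0,0,0,0],[0.013,-0.002,0,0,0,0]]}'

```text
clock: 11.72
ee_pos: [0.5782, 0.0937, 0.0541]
tool_rot: [-0.0, 0.801, 0.598, 0.0]
contact_force: [0.1, -1.2, 0.1]
finger_gap: 0.0
finger_force: 0.8
```

```bash
python3 -c "
from h import *
print(goal([9,30,55]),where())"
```

```text
[-0.0012  0.0013 -0.0009 -0.     -0.0005  0.0001] (array([ 7.7, 31.2, 54.1]), array([ 0.1, -1.2,  0.1]), 11.725)
```

Call:
jog_arm --plan '{"motion":[[0.001,0,0,0,0,0],[0.002,0,0,0,0,0],[0.002,0,0,0,0,0]]}'

```text
clock: 12.1
ee_pos: [0.5783, 0.0946, 0.054]
tool_rot: [0.0, 0.801, 0.598, -0.001]
contact_force: [-0.1, -6.2, 0.8]
finger_gap: 0.004
finger_force: 2.5
```

Run:
```python
from h import *
print(where())
for n in("side","top"):
  p=r.capture(n)
  print([(np.round(d["centre"],4).tolist(),round(d["p"],2)) for q in("button_top","tab_face") for d in r.pinpoint(q,p) if d["centre"][0]>.5])
  if n=="side":
    o=np.int32(proj(p,w(POSE,[[0,0,40]]))[0])
    cv2.imwrite("pics/s4.png",cv2.resize(p["color"][o[1]-70:o[1]+50,o[0]-70:o[0]+70,::-1],None,fx=5,fy=5,interpolation=cv2.INTER_CUBIC))
```

```text
(array([ 7.5, 32. , 54. ]), array([-0.1, -6.2,  0.8]), 12.1)
[([0.5738, 0.0519, 0.0603], 0.51), ([0.5784, 0.1047, 0.0702], 0.68)]
[([0.5655, 0.0591, 0.0631], 0.39)]
```

View pics/s4.png

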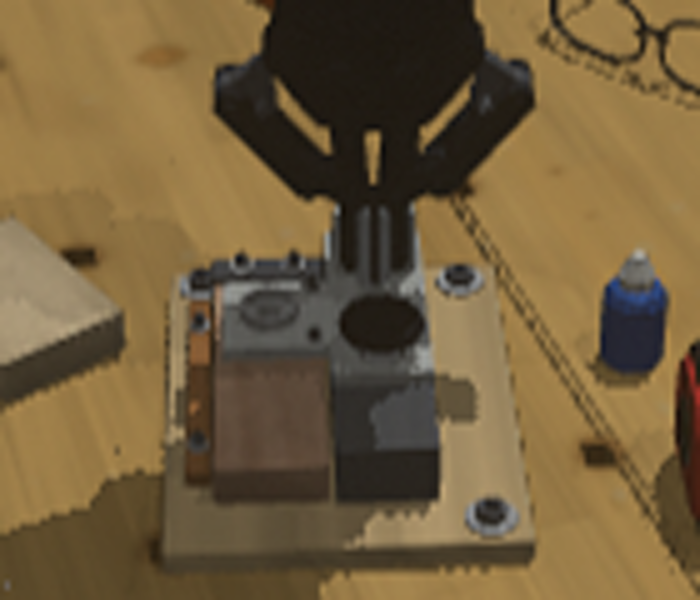

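Call:
jog_arm --plan '{"motion":[[0.001,0,0,0,0,0],[0.002,0,0,0,0,0],[0.002,0,0,0,0,0]]}'

```text
clock: 12.78
ee_pos: [0.5783, 0.0946, 0.054]
tool_rot: [0.002, 0.802, 0.598, -0.003]
contact_force: [-1.7, -9.4, 2.1]
finger_gap: 0.0
finger_force: 4.6
```

```bash
python3 -c "
from h import *
print(where())"
```

```text
(array([ 7.5, 32.1, 54. ]), array([-1.7, -9.4,  2.1]), 12.775)
```

Call:
jog_arm --plan '{"motion":[[-0.006,0,0,0,0,0],[-0.008,0,-0.02,0,0,0],[-0.008,0,-0.06,0,0,0],[-0.03,0,-0.12,0,0,0],[-0.09,0,-0.14,0,0,0],[-0.15,0,-0.14,0,0,0],[-0.21,0,-0.14,0,0,0],[-0.21,0,-0.14,0,0,0]]}'

```text
clock: 13.78
ee_pos: [0.5189, -0.1066, 0.1944]
tool_rot: [-0.0, 0.803, 0.596, 0.001]
contact_force: [0.0, 1.6, -0.7]
finger_gap: -0.001
finger_force: 0.0
```

Run:
```python
from h import *
print(where())
for n in("side","top"):
  p=r.capture(n)
  print([(q,np.round(d["centre"],4).tolist(),round(d["p"],2)) for q in("button_top","tab_face","board") for d in r.pinpoint(q,p) if d["centre"][0]>.5])
  for z in(63,54): print(z,proj(p,w(POSE,[[9,-10,z]])).round(1))
print(w(POSE,[[9,-10,63],[9,41,68],[-35,0,12]]).round(4))
overlay(POSE,0,32,"pics/ov5.png")
```

```text
(array([   7.7, -177.7,  194.4]), array([ 0. ,  1.6, -0.7]), 13.775)
[('button_top', [0.5689, 0.0521, 0.0639], 0.59), ('button_top', [0.5287, 0.0742, 0.0079], 0.49), ('tab_face', [0.579, 0.1008, 0.068], 0.71), ('board', [0.528, 0.0769, 0.0115], 0.84)]
63 [[281.2 215. ]]
54 [[281.2 218.7]]
[('button_top', [0.5692, 0.0571, 0.0639], 0.64), ('tab_face', [0.5832, 0.1045, 0.0695], 0.76), ('board', [0.5276, 0.0736, 0.0145], 0.77)]
63 [[272.9 211.5]]
54 [[273.  212.2]]
[[0.5678 0.0539 0.063 ]
 [0.5823 0.1028 0.068 ]
 [0.5284 0.0759 0.012 ]]
```

View pics/ov5.png

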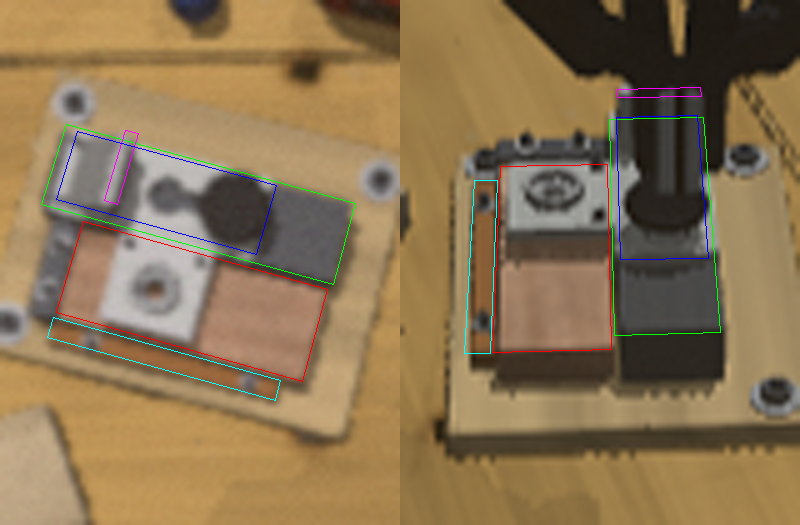

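The final overlay matches: the board (red box) is home, the guide is at about 32 mm, and the button sits at its original height (crop row ~203, as before pressing). The guide also took 9 N without moving. The arm is clear, so I'm handing in.

```bash
python3 -c "
from station import r
print(r.close_job())"
```

```text
the job is handed in; nothing more can be done
None
```

The job is handed in: the board is home against the stop, and the drill guide is locked at the second station with the button sprung up, as checked in the camera images and by push force; no verdict was returned.

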